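Clamp a phone in the repair jig with the thumb wedge

TASK

Clamp the phone in the repair jig: slide the loose clamp bar up until it holds the phone lightly against the rubber-faced stop, then slide the thumb wedge nose first into the tapering slot behind the bar, along its ramp, until it jams the bar fast under a firm push of about 16 newtons. Leave the wedge jammed flat in its slot; do not squeeze the phone much harder than that or it will crack, and do not shove the tools and small things lying around.

Things in the scene. Friction and masses are not known exactly. Their poses are not given: they have to be found in the camera images.
- jig: Fixed grey base plate 175 x 215 x 8 mm. Origin on its underside; the plate spans x -75 to +100, y -80 to +135 mm. +x is the clamping direction, the wedge is driven along -y. In +x order on it: ramp rail, wedge slot, clamp bar, phone bay, rubber-faced stop (110 mm long, 18 tall). The stop's place is set by hand, known only to 3 mm either way; its rubber gives about 1 mm for 20 N.
- ramp (a point): Middle of the top edge of the ramp face of the fixed steel rail, at jig x = -42.7, y = +3.5, z = 34 mm. The rail stands 26 mm on the plate. Its face looks to +x and lies at x = -42 mm - y/5 for jig y from -35 to +42 mm (axes as the jig's), so the slot between it and the bar narrows towards -y; the mouth of the slot is at the +y end.
- clamp_bar (a joint): Travel (m) of the steel clamp bar along the jig's +x, 0 to 0.028; larger is nearer to the stop. Bar 18 mm thick in x, jig y -45 to +38, z 9 to 35 mm, faces parallel to the jig's y; at 0 its rear face is at jig x = -31, front at -13 mm. Slides with 1.5 N of friction, stays where left. Below 6 mm the slot is too narrow for the wedge. It comes to rest on the seated phone at 14 to 22 mm, to be felt.
- bar_lug (a point): Middle of the rear face (towards the jig's -x) of the upright lug on the bar, at z = 50 mm. The lug is 14 mm thick in x, 30 mm wide in y, z from 35 to 62 mm. Push it there along the jig's +x; the bar may meet the phone anywhere from joint 3 to 12 mm and then pushes it to the stop.
- phone: Silver phone 67 x 138 x 8 mm lying flat on the plate in the bay, 130 g; origin under its middle, x across its width (the clamping direction), y along its length. It has about 20 mm of play across. It must never be squeezed between bar and stop by more than 40 N.
- wedge: Loose dark steel thumb wedge, 120 g, 75 mm long (y), 26 tall, flat on the plate before the slot's mouth, nose to -y. Origin: underside, mid length and mid width (33.5). Nose (y -37.5) 26 wide, heel (y +37.5) 41 wide. Its +x face (x +16.75) is straight and runs along the bar, its -x face tapers 1 in 5 and runs along the ramp. Jammed, its origin is at jig y +2 to +40 mm, depending on the stop.
- wedge_heel (a point): Middle of the flat heel face (towards +y) of the wedge's upright thumb plate (30 mm wide, 12 thick, 34 tall), 17 mm above its underside. Push here, low, first along the jig's -y; once the taper meets the ramp, follow the ramp: 1 mm in +x per 5 mm in -y. Polished (friction 0.3), yet a straight push drags sideways and binds early. A push P squeezes the phone by 0.6 to 1.0 P. It locks itself.
- driver_blue: Slim blue screwdriver 11 x 156 x 10 mm lying on the bench on the robot's side of the jig; leave it. Origin: centre of its underside.
- tape_roll: Roll of orange tape 52 x 52 x 10 mm on the bench left of the jig; leave it.
- side_cutters: Side cutters 42 x 114 x 9 mm on the bench right of the jig; leave them.
- eraser_block: White eraser 17 x 50 x 10 mm lying on the far left corner of the jig plate; leave it.
Mind the look-alikes: they are no part of the job. What is shaped like the phone but purple is not meant.

How it is judged:
At the end, for the whole second after the job is handed in: With all let go the bar presses the phone with 5 to 35 N, held by the wedge, which bears on bar and ramp with over 4 N, lies flat in the slot (origin at jig y under 55 mm, underside within 8 mm of the plate, tilt under 0.15 rad) and is at rest; the phone lies flat (under 0.05 rad) (contact force between clamp_bar and phone between 5 and 35 N and contact force between wedge and clamp_bar above 4 N and contact force between wedge and jig above 4 N and y of wedge in the frame of jig below 0.055 m and z of wedge in the frame of jig below 0.016 m and angle between wedge's own z axis and vertical below 0.15 rad and angle between phone's own z axis and vertical below 0.05 rad and linear speed of wedge below 0.005 m/s and velocity of joint clamp_bar below 0.005 m/s); the robot touches nothing.
It fails at once if the phone is squeezed by more than 40 N (contact force between clamp_bar and phone above 40 N).
It fails at once if a thing lying around is shoved by more than 25 mm (distance of any of driver_blue, tape_roll, side_cutters, eraser_block from where it was at the start of the episode above 0.025 m).
It also fails if it takes over 58 s, if anything falls off the work surface, if the arm or the gripper's body presses on something with over 40 N, if the wrist force passes 120 N, or if a joint passes its speed limit or range.

ROBOT

A 6-joint arm with a two-finger parallel gripper is mounted at the origin on a cart in front of the work surface, level with it; the furniture and walls round the work are solid. World frame = base frame: x ahead of the robot, y to its left, z up, the work surface at z = 0. Lengths are in m, angles in rad, forces in N, time in s.
With the tool pointing down it reaches from about 0.375 to 0.75 m from the base axis. Payload 9 kg.
Tool frame: the origin (TCP) lies midway between the tips of the shut fingers; the grasp point (between the pads) lies 19 mm behind it; z points along the fingers, y is the line along which they close (so a half turn about z gives the same grasp; the last joint's range is limited). The gripper opens to 85 mm and grips with 20 to 120 N. Pads are 22 mm wide; open, the fingers measure 114 mm over their backs; the gripper's body (76 mm by 85 mm) begins 54 mm behind the grasp point. The pads swing forward as they close: fully open they stand 13 mm farther back than shut.
Start: joints at [-1.41, 0.104, 0.097, 1.564, 0, 1.353], TCP at [0.222, -0.557, 0.231] pointing down, gripper open.
Joint ranges: [-2.99, 2.99], [-0.84, 1.86], [-1.1, 1.16], [-1.84, 2.11], [-1.51, 1.56], [-3.14, 3.14]. Speed limits (rad/s): [2.22, 2.22, 2.57, 3.14, 3.14, 3.14].

INTERFACE

Orientations are given as a unit quaternion [w, x, y, z].
In Python, from cell import arm gives the robot as it stands. The module is installed in compiled form; this text tells all that it offers.
- The arm moves only by the tool servo_tool, never from a script. Its argument "plan" is a list that holds one entry, the list of rows, each a list of 7 numbers: the shift along the tool's x, y, z in cm, then the turn, a rotation vector about the tool's x, y, z in rad, then the opening, from 0 (shut) to 1 (fully open). A call has exactly 5 rows; each row shifts and turns the commanded pose from where the row before left it, along the tool's axes as they then stand; what a row does not reach is not made up. A row lasts 1/8 s, in which the tool goes at most 62.5 mm and 10.7 degrees, less where a joint would pass 70% of its speed; a pose out of reach is approached as far as the arm can. A call is refused whole if a number of a shift passes 6.25 or a number of a turn 0.188, either way. A call with a gripper value outside its range is refused whole. The fingers move at their own pace and stop on an object; "grip_force" is the grip in N (left out, the last holds). Time passes only in rows, so rows that do not move let the fingers close, or fill a call up. It gives the time, the measured TCP pose, the force, the opening and the grip force at its end, in the units of the state.
- arm.observe(): the state, without advancing time (a new reading comes with each control period).
- arm.read_camera(name): name is "scene" or "top"; returns (picture, depth): 400x640x3 uint8, red, green, blue; 400x640 float32, m along the optical axis (not along the pixel's ray), 0 where there is no reading.
- arm.camera_model(name): a dict with "mtx" (3x3 intrinsics, pixels), "R" (3x3) and "t" (3): a world point X has camera coordinates R X + t. Camera axes: x right, y down, z forward; pixel columns grow to the right and rows downward; lengths in m; the calibration is good to about 2 mm. A picture is of the moment at which its call begins. camera_model takes no time and is no camera call.
- arm.sign_off(): hands the job in; it is judged then, once.
The state is a dict: "time": time; "joint_positions": joint angles; "dq": joint speeds; "joint_efforts": joint torques, N m; "tool_pos": TCP position; "ee_rot": TCP orientation; "wrist_force": force on the tool from outside, world axes, zero at the start; "moment": the same for the moment, N m; "gripper_width": finger opening in m; "gripper_force": force on a finger pad.
Only numpy, scipy, OpenCV 4.12 (cv2) and the standard library are available. Lean on these libraries where they do the work, as an engineer would, in place of code of your own. Each camera call takes 0.05 s, during which the arm holds its last target. There are 200 camera calls.

## Working session

There is one attempt and no reset: what is moved stays moved. The work goes in short steps, Python scripts to look and compute and a tool call to move; the robot and the scene stay as the last step left them, time stands still between calls to the robot, and variables do not carry over. Pictures are saved under pics/ and viewed, at most 10 in all, crops included, and the job is handed in when it is done.

Besides the shell and the picture viewer there is one more tool, called after ">>>" as name(argument=value, ...), one argument or row to a line, values as JSON. servo_tool: Moves the arm, as the interface text tells. Its arguments: {"type":"object","properties":{"plan":{"type":"array","items":{"type":"array","items":{"type":"array","items":{"type":"number"}}}},"grip_force":{"type":"number"}},"required":["plan"]}

```bash
mkdir -p pics
python3 - <<'E'
from cell import arm
import cv2,numpy as np
s=arm.observe();print({k:np.round(v,3).tolist() for k,v in s.items()})
for n in("scene","top"):
    p,d=arm.read_camera(n);m=arm.camera_model(n)
    cv2.imwrite(f"pics/{n}0.png",p[:,:,::-1]);np.savez(f"{n}0.npz",p=p,d=d,**m)
    print(n,m["mtx"].tolist(),(-m["R"].T@m["t"]).tolist(),m["R"].tolist())
E
```

```text
{'time': 0.0, 'joint_positions': [-1.41, 0.105, 0.096, 1.564, 0.0, 1.353], 'dq': [-0.0, -0.001, -0.001, -0.001, 0.001, 0.0], 'joint_efforts': [0.002, -55.694, 50.364, 0.017, -0.0, -0.0], 'tool_pos': [0.222, -0.557, 0.231], 'ee_rot': [-0.001, 0.982, 0.188, 0.0], 'wrist_force': [0.186, -0.352, 0.436], 'moment': [0.019, 0.012, -0.015], 'gripper_force': 0.0, 'gripper_width': 0.085}
scene [[419.9329981342407, 0.0, 321.6023778752207], [0.0, 419.9329981342407, 195.98730110767164], [0.0, 0.0, 1.0]] [-0.03784278582321291, -0.8348016099563619, 0.47171407089568934] [[0.7597063697646957, -0.6502652295057109, 0.0011674908274437285], [-0.27168311045811433, -0.3190381748378859, -0.9079663707912946], [0.5907914346287964, 0.6894706478828487, -0.4190414137973158]]
top [[437.6490479910013, 0.0, 322.2170189068286], [0.0, 437.6490479910013, 192.1108836251157], [0.0, 0.0, 1.0]] [0.4644194505755965, -0.1891029373053368, 0.9817900489554372] [[-0.006653387622754617, -0.9999201232542206, 0.010746140907572775], [-0.998836866337481, 0.006132195486902671, -0.047825836361023805], [0.04775611875207607, -0.011051845537033343, -0.9987978823725863]]
```

View pics/top0.png

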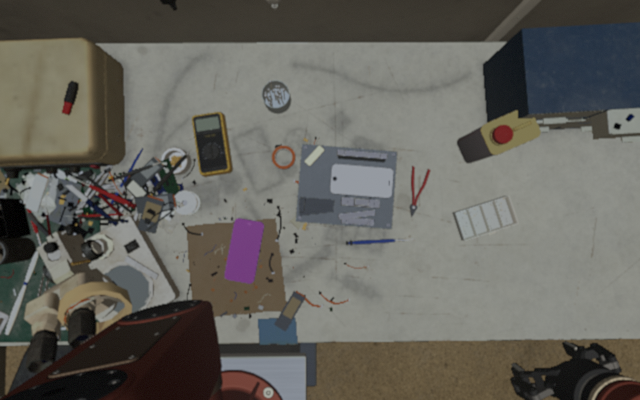

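View pics/scene0.png

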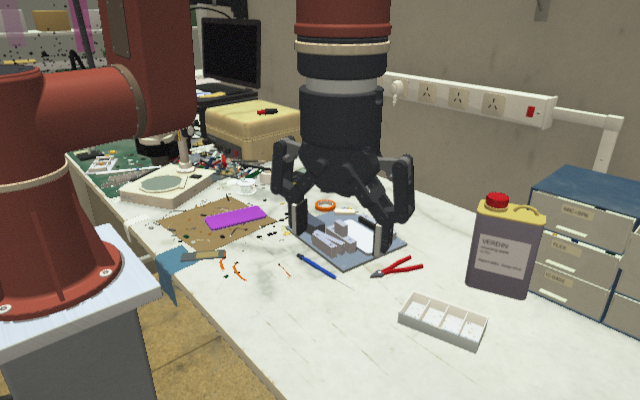

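The top view shows the jig at cols 297–397, rows 144–229. The stop is at the top (≈362,155), the silver phone at (362,181) and the dark wedge at (316,206). The bar and rail are around (358,205–220). Look-alikes for the phone are the purple slab (244,251) and the multimeter (212,143); the blue driver at (370,241) lies on the robot side. I choose the silver phone at (362,181), and will check it in a close crop.

```bash
cat > h.py <<'E'
import numpy as np,cv2
def cloud(d,m):
    v,u=np.mgrid[0:400,0:640]
    K=m["mtx"];P=np.stack([(u-K[0,2])/K[0,0]*d,(v-K[1,2])/K[1,1]*d,d],-1)
    return (P-m["t"])@m["R"]
E
python3 - <<'E'
from h import *
z=np.load("top0.npz");W=cloud(z["d"],z);p=z["p"]
r=slice(135,255);c=slice(270,440)
crop=p[r,c];h=W[r,c,2]
a=cv2.resize(crop,None,fx=4.4,fy=4.4,interpolation=cv2.INTER_CUBIC)[:,:,::-1]
cv2.imwrite("pics/crop_top.png",np.clip(a*1.5,0,255))
g=np.clip(h/0.07*255,0,255).astype(np.uint8)
b=cv2.applyColorMap(cv2.resize(g,None,fx=4.4,fy=4.4,interpolation=cv2.INTER_NEAREST),cv2.COLORMAP_JET)
cv2.imwrite("pics/crop_h.png",b)
X=W[r,c]
# plate: z 5..12mm
m=((h>0.004)&(h<0.075)).astype(np.uint8)
n,l,st,ce=cv2.connectedComponentsWithStats(m)
i=1+np.argmax(st[1:,4]);print("plate comp",st[i])
pts=X[(l==i)];print(cv2.minAreaRect((pts[:,:2]*1000).astype(np.float32)))
for lo,hi in((.012,.020),(.022,.030),(.03,.04),(.04,.055),(.055,.08)):
    k=(h>lo)&(h<hi)&(l==i)
    n2,l2,s2,_=cv2.connectedComponentsWithStats(k.astype(np.uint8))
    for j in range(1,n2):
        if s2[j,4]>8:
            q=X[l2==j];print(lo,hi,s2[j].tolist(),"med z",np.median(q[:,2]).round(4),cv2.minAreaRect((q[:,:2]*1000).astype(np.float32)))
E
```

```text
plate comp [  21    8  107   87 7496]
((518.3727416992188, -250.07933044433594), (226.52578735351562, 191.51953125), 84.98141479492188)
0.012 0.02 [35, 11, 20, 21, 157] med z 0.0178 ((592.017578125, -183.27633666992188), (16.94536590576172, 50.74710464477539), 47.03058624267578)
0.012 0.02 [60, 29, 65, 35, 1804] med z 0.0164 ((535.1334228515625, -288.3106689453125), (140.1055450439453, 67.47611999511719), 84.80978393554688)
0.022 0.03 [67, 15, 51, 12, 388] med z 0.0257 ((590.0050659179688, -287.3609619140625), (109.67829895019531, 18.148712158203125), 85.1240463256836)
0.03 0.04 [30, 63, 35, 18, 456] med z 0.0344 ((478.6514587402344, -188.12904357910156), (73.74922180175781, 36.85045623779297), 89.58406066894531)
0.03 0.04 [71, 62, 39, 12, 215] med z 0.0354 ((486.8922424316406, -281.93353271484375), (82.58936309814453, 18.026466369628906), 85.00973510742188)
0.03 0.04 [69, 75, 36, 16, 393] med z 0.0343 ((454.212890625, -273.46685791015625), (75.93212127685547, 32.48134231567383), 89.69622802734375)
0.04 0.055 [29, 63, 6, 14, 72] med z 0.0421 ((483.0340881347656, -154.89151000976562), (10.814667701721191, 27.972148895263672), 89.46544647216797)
0.055 0.08 [84, 64, 15, 7, 94] med z 0.0617 ((487.0972595214844, -281.07843017578125), (29.279930114746094, 12.777249336242676), 89.59463500976562)[ WARN:0@0.113] global loadsave.cpp:1063 imwrite_ Unsupported depth image for selected encoder is fallbacked to CV_8U.
```

View pics/crop_top.png

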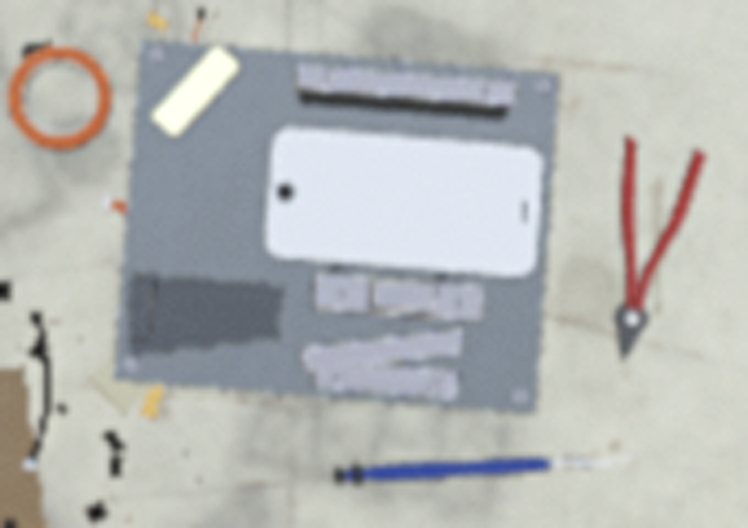

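View pics/crop_h.png

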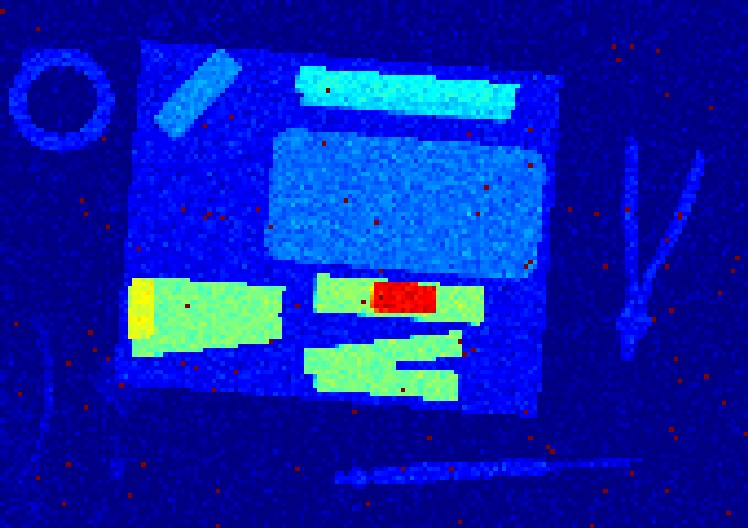

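The crops confirm the choice. The silver phone is in the bay (crop 405,205) between the bar, with its red-hot lug at (405,297), and the stop (405,95). The wedge is at (205,318), nose right, thumb plate at the left end. The ramp rail is at (385,370), and the jig is yawed about −5°. Next I'll fix the jig frame.

Run:
```python
from h import *
z=np.load("top0.npz");W=cloud(cv2.medianBlur(z["d"],3),z)
h=W[...,2];r=np.zeros(h.shape,bool);r[135:255,280:420]=1
m=((h>0.0045)&(h<0.08)&r).astype(np.uint8)
m=cv2.morphologyEx(m,cv2.MORPH_OPEN,np.ones((15,15)))
n,l,st,_=cv2.connectedComponentsWithStats(m);i=1+np.argmax(st[1:,4])
(cx,cy),sz,a=cv2.minAreaRect((W[l==i][:,:2]*1000).astype(np.float32));print("plate",cx,cy,sz,a)
ya=np.deg2rad(-5.0);R=np.array([[np.cos(ya),-np.sin(ya)],[np.sin(ya),np.cos(ya)]])
ob=np.array([cx,cy])-R@[12.5,27.5];print("origin",ob)
J=(W[...,:2]*1000-ob)@R   # jig coords
def edges(name,k,ax,bins,lo=2,hi=98):
    q=J[k]
    for b0,b1 in bins:
        s=q[(q[:,ax]>b0)&(q[:,ax]<b1)][:,1-ax]
        if len(s)>3:print(name,(b0,b1),len(s),np.percentile(s,[lo,50,hi]).round(1))
top=(h>.028)&(h<.039)&r
bar=(h>.028)&(h<.075)&r&(J[:,:,0]>-30)&(J[:,:,1]<50)
edges("bar x",bar,1,[(y,y+15) for y in range(-50,45,15)])
edges("bar y",bar,0,[(x,x+5) for x in range(-30,15,5)])
lug=(h>.05)&(h<.075)&r
edges("lug x",lug,1,[(-40,40)]);edges("lug y",lug,0,[(-60,60)])
w=(h>.028)&(h<.05)&r&(J[...,1]>48)
edges("wedge x",w,1,[(y,y+8) for y in range(44,140,8)])
edges("wedge y",w,0,[(x,x+5) for x in range(-65,5,5)])
edges("plate(heel)",(h>.039)&(h<.05)&w,0,[(-70,10)]);edges("heel",(h>.039)&(h<.05)&w,1,[(40,150)])
rail=(h>.028)&(h<.04)&r&(J[...,0]<-30)&(J[...,1]<48)
edges("rail x",rail,1,[(y,y+10) for y in range(-40,50,10)])
ph=(h>.0125)&(h<.02)&r&(J[...,1]<60);edges("phone x",ph,1,[(-60,60)])
s=(h>.022)&(h<.03)&r&(J[...,0]>40);edges("stop x",s,1,[(-60,60)])
```

```text
plate 523.7086791992188 -254.27149963378906 (215.40806579589844, 175.35128784179688) 85.30390167236328
origin [ 508.85946255 -280.57740705]
bar x (-50, -35) 36 [-29.  -22.2  15.6]
bar x (-35, -20) 54 [-29.8 -21.3 -14. ]
bar x (-20, -5) 48 [-29.3 -22.  -13.1]
bar x (-5, 10) 57 [-29.8 -22.  -13. ]
bar x (10, 25) 61 [-29.3 -22.2 -13.6]
bar x (25, 40) 49 [-29.7 -21.6  -9. ]
bar y (-30, -25) 95 [-42.5  -2.7  36.3]
bar y (-25, -20) 91 [-42.3  -0.1  34.8]
bar y (-20, -15) 86 [-43.6  -0.8  36.8]
bar y (-15, -10) 31 [-39.8  -6.   33.6]
lug x (-40, 40) 94 [-28.7 -22.3 -15.1]
lug y (-60, 60) 94 [-16.9  -2.1  11.7]
wedge x (52, 60) 33 [-46.2 -34.5 -21.4]
wedge x (60, 68) 48 [-48.1 -36.1 -21.8]
wedge x (68, 76) 52 [-49.  -34.5 -20.7]
wedge x (76, 84) 54 [-51.5 -36.1 -21.1]
wedge x (84, 92) 56 [-52.2 -38.1 -21.7]
wedge x (92, 100) 60 [-55.  -38.7 -22.4]
wedge x (100, 108) 63 [-55.7 -38.2 -20.9]
wedge x (108, 116) 63 [-56.4 -39.  -21.4]
wedge x (116, 124) 70 [-59.  -41.7 -22.2]
wedge x (124, 132) 35 [-55.8 -36.  -24.3]
wedge y (-60, -55) 20 [ 97.6 115.1 125. ]
wedge y (-55, -50) 49 [ 77.5 105.6 125.3]
wedge y (-50, -45) 75 [ 58.4  93.  126.4]
wedge y (-45, -40) 80 [ 55.7  92.4 127.8]
wedge y (-40, -35) 82 [ 56.1  92.8 127.1]
wedge y (-35, -30) 82 [ 55.4  90.  127.5]
wedge y (-30, -25) 80 [ 56.9  93.6 128. ]
wedge y (-25, -20) 66 [ 56.6  89.6 123.1]
plate(heel) (-70, 10) 71 [116.9 122.7 128. ]
heel (40, 150) 71 [-50.6 -37.8 -23.5]
rail x (-40, -30) 30 [-68.6 -46.6 -36. ]
rail x (-30, -20) 58 [-69.1 -57.1 -31.5]
rail x (-20, -10) 60 [-68.  -50.5 -30.7]
rail x (-10, 0) 56 [-68.6 -55.6 -42.4]
rail x (0, 10) 62 [-69.2 -56.4 -30.4]
rail x (10, 20) 51 [-68.1 -55.2 -45.9]
rail x (20, 30) 52 [-68.9 -58.  -46.8]
rail x (30, 40) 37 [-69.3 -56.8 -30.4]
phone x (-60, 60) 1663 [-5.6 26.9 59.9]
stop x (-60, 60) 399 [72.9 81.2 90.1]
```

>>> servo_tool(
  plan=[
    [[0,0,0,0,0,0.155,0],[0,0,0,0,0,0.155,0],[0,0,0,0,0,0.155,0],[2.65,-3.71,0,0,0,0,0],[2.65,-3.71,0,0,0,0,0]],
  ],
  grip_force=40,
)

```text
time: 0.72
tool_pos: [0.2814, -0.4872, 0.2307]
ee_rot: [-0.0, 0.999, -0.044, -0.0]
wrist_force: [0.8, 0.0, -0.6]
gripper_width: 0.0002
gripper_force: 0.0
```

>>> servo_tool(
  plan=[
    [[2.65,-3.71,0,0,0,0,0],[2.65,-3.71,0,0,0,0,0],[2.65,-3.71,0,0,0,0,0],[2.65,-3.71,0,0,0,0,0],[2.65,-3.71,0,0,0,0,0]],
  ],
)

```text
time: 1.35
tool_pos: [0.4298, -0.3134, 0.231]
ee_rot: [-0.0, 0.999, -0.043, -0.0]
wrist_force: [-0.1, -0.9, -0.0]
gripper_width: 0.0001
gripper_force: 0.0
```

>>> servo_tool(
  plan=[
    [[2.65,-3.71,3,0,0,0,0],[0,0,4,0,0,0,0],[0,0,3,0,0,0,0],[0,0,0,0,0,0,0],[0,0,0,0,0,0,0]],
  ],
)

```text
time: 1.98
tool_pos: [0.4589, -0.2805, 0.1326]
ee_rot: [0.0, 0.999, -0.043, 0.0]
wrist_force: [0.7, 0.4, 0.3]
gripper_width: 0.0003
gripper_force: 0.0
```

>>> servo_tool(
  plan=[
    [[0,0,4,0,0,0,0],[0,0,3,0,0,0,0],[0,0,1.7,0,0,0,0],[0,0,0,0,0,0,0],[0.3,0,0,0,0,0,0]],
  ],
)

```text
time: 2.6
tool_pos: [0.4625, -0.2812, 0.0461]
ee_rot: [0.001, 0.999, -0.043, 0.001]
wrist_force: [0.2, 0.4, -0.2]
gripper_width: -0.0004
gripper_force: 0.0
```

>>> servo_tool(
  plan=[
    [[0.2,0,0,0,0,0,0],[0.2,0,0,0,0,0,0],[0.2,0,0,0,0,0,0],[0.2,0,0,0,0,0,0],[0.2,0,0,0,0,0,0]],
  ],
)

```text
time: 3.22
tool_pos: [0.4716, -0.2812, 0.0443]
ee_rot: [0.0, 0.999, -0.043, -0.0]
wrist_force: [-1.9, 0.5, 1.3]
gripper_width: 0.0001
gripper_force: 0.8
```

>>> servo_tool(
  plan=[
    [[0.2,0,0,0,0,0,0],[0.2,0,0,0,0,0,0],[0.2,0,0,0,0,0,0],[0.1,0,0,0,0,0,0],[0.1,0,0,0,0,0,0]],
  ],
)

```text
time: 3.85
tool_pos: [0.4796, -0.2819, 0.0443]
ee_rot: [0.0, 0.999, -0.043, -0.0]
wrist_force: [-2.3, 0.1, 1.9]
gripper_width: 0.0001
gripper_force: 1.4
```

>>> servo_tool(
  plan=[
    [[0.1,0,0,0,0,0,0],[0.1,0,0,0,0,0,0],[0.1,0,0,0,0,0,0],[0.05,0,0,0,0,0,0],[0.05,0,0,0,0,0,0]],
  ],
)

```text
time: 4.47
tool_pos: [0.4836, -0.2822, 0.0443]
ee_rot: [0.0, 0.999, -0.043, -0.0]
wrist_force: [-1.7, 0.3, 0.8]
gripper_width: 0.0001
gripper_force: 1.3
```

>>> servo_tool(
  plan=[
    [[0.05,0,0,0,0,0,0],[0.05,0,0,0,0,0,0],[0.05,0,0,0,0,0,0],[0.05,0,0,0,0,0,0],[0,0,0,0,0,0,0]],
  ],
)

```text
time: 5.1
tool_pos: [0.4857, -0.2824, 0.0443]
ee_rot: [0.0, 0.999, -0.043, 0.0]
wrist_force: [-2.1, 0.2, 1.3]
gripper_width: -0.0003
gripper_force: 0.9
```

>>> servo_tool(
  plan=[
    [[0.05,0,0,0,0,0,0],[0.05,0,0,0,0,0,0],[0.05,0,0,0,0,0,0],[0.05,0,0,0,0,0,0],[0,0,0,0,0,0,0]],
  ],
)

```text
time: 5.72
tool_pos: [0.4876, -0.2826, 0.0443]
ee_rot: [0.0, 0.999, -0.043, 0.0]
wrist_force: [-1.6, -0.1, -0.1]
gripper_width: 0.0001
gripper_force: 0.9
```

>>> servo_tool(
  plan=[
    [[0.05,0,0,0,0,0,0],[0.05,0,0,0,0,0,0],[0.05,0,0,0,0,0,0],[0.05,0,0,0,0,0,0],[0,0,0,0,0,0,0]],
  ],
)

```text
time: 6.35
tool_pos: [0.4883, -0.2826, 0.0443]
ee_rot: [0.0, 0.999, -0.043, -0.001]
wrist_force: [-10.5, 0.8, 5.6]
gripper_width: 0.0
gripper_force: 5.2
```

>>> servo_tool(
  plan=[
    [[-0.3,0,0,0,0,0,0],[-0.7,0,0,0,0,0,0],[0,0,-3.5,0,0,0,0],[0,0,-4.5,0,0,0,0],[-0.75,-4,0,0,0,0.175,0]],
  ],
)

```text
time: 6.98
tool_pos: [0.4774, -0.2441, 0.1285]
ee_rot: [0.002, 0.991, -0.133, 0.003]
wrist_force: [-0.6, 0.4, -0.3]
gripper_width: 0.0
gripper_force: 0.0
```

Run:
```python
from cell import arm
from h import *
s=arm.observe();print(np.round(s["joint_positions"],3),s["tool_pos"],s["ee_rot"])
```

```text
[-0.717 -0.095 -0.289  1.369  0.     2.691] [ 0.4773579  -0.24413123  0.12845455] [ 0.00206644  0.99112926 -0.13284635  0.00321867]
```

>>> servo_tool(
  plan=[
    [[0,0,0,0,0,-0.175,0],[0,0,0,0,0,-0.175,0],[0,0,0,0,0,-0.175,0],[0,0,0,0,0,-0.175,0],[0,0,0,0,0,-0.175,0]],
  ],
)

```text
time: 7.6
tool_pos: [0.4755, -0.2413, 0.1243]
ee_rot: [0.0, 0.952, 0.305, 0.0]
wrist_force: [0.1, -0.0, -0.2]
gripper_width: -0.0001
gripper_force: 0.0
```

>>> servo_tool(
  plan=[
    [[0,0,0,0,0,-0.175,0],[0,0,0,0,0,-0.175,0],[0,0,0,0,0,-0.175,0],[0,0,0,0,0,-0.175,0],[0,0,0,0,0,-0.171,0]],
  ],
)

```text
time: 8.22
tool_pos: [0.4755, -0.2413, 0.1243]
ee_rot: [0.0, 0.735, 0.678, 0.0]
wrist_force: [-0.7, 0.1, -0.2]
gripper_width: -0.0004
gripper_force: 0.0
```

>>> servo_tool(
  plan=[
    [[4,0,0,0,0,0,0],[4,0,0,0,0,0,0],[4,0,0,0,0,0,0],[0,0,0,0,0,0,0],[0,0,0,0,0,0,0]],
  ],
)

```text
time: 8.85
tool_pos: [0.4859, -0.1222, 0.1244]
ee_rot: [0.0, 0.737, 0.676, 0.0]
wrist_force: [0.1, -0.4, 0.5]
gripper_width: 0.0005
gripper_force: 0.0
```

```bash
cat >> h.py <<'E'
ya=np.deg2rad(-5.0);RJ=np.array([[np.cos(ya),-np.sin(ya)],[np.sin(ya),np.cos(ya)]]);OB=np.array([508.86,-280.58])
def jig(p):return (np.asarray(p)[...,:2]*1000-OB)@RJ
E
python3 - <<'E'
from cell import arm
from h import *
s=arm.observe();print(np.round(s["joint_positions"],3),s["tool_pos"],s["ee_rot"],jig(s["tool_pos"]))
z=np.load("top0.npz")
d=[]
for i in range(2):p,dd=arm.read_camera("top");d.append(dd)
np.savez("top1.npz",p=p,d=np.max(d,0),mtx=z["mtx"],R=z["R"],t=z["t"])
W=cloud(cv2.medianBlur(np.max(d,0),3),z);J=jig(W);h=W[...,2]
w=(h>.028)&(h<.046)
k=w&(J[...,1]>44)&(J[...,1]<140)&(J[...,0]>-70)&(J[...,0]<0)
for y in range(44,132,8):
    q=J[k&(J[...,1]>y)&(J[...,1]<y+8)]
    if len(q)>5:print("wedge",y,np.percentile(q[:,0],[2,98]).round(1))
q=J[k]
if len(q):print("wedge y",np.percentile(q[:,1],[1,99]).round(1))
k=w&(J[...,1]>-50)&(J[...,1]<42)&(J[...,0]>-28)&(J[...,0]<20)
for y in range(-45,40,12):
    q=J[k&(J[...,1]>y)&(J[...,1]<y+12)]
    if len(q)>5:print("bar",y,np.percentile(q[:,0],[3,97]).round(1))
k=(h>.05)&(h<.075)&(J[...,1]>-50)&(J[...,1]<42)&(J[...,0]>-40)&(J[...,0]<20);q=J[k]
if len(q):print("lug",np.percentile(q,[2,98],axis=0).round(1))
E
```

```text
[-0.508 -0.195 -0.387  1.378 -0.     1.149] [ 0.48593784 -0.12215295  0.12440641] [3.99549876e-04 7.36711168e-01 6.76207435e-01 3.23003656e-05] [-36.64275916 155.82638765]
wedge 52 [-46.2 -21.4]
wedge 60 [-48.1 -21.8]
wedge 68 [-49.  -20.7]
wedge 76 [-51.5 -21.1]
wedge 84 [-52.2 -21.6]
wedge 92 [-55.  -22.3]
wedge 100 [-55.7 -21.2]
wedge 108 [-58.5 -35.7]
wedge 116 [-59.1 -52.6]
wedge y [ 55.  116.4]
bar -45 [-11.6   4.1]
bar -33 [-12.2   5.1]
bar -21 [-11.5   2.1]
bar -9 [-12.4   5.5]
bar 3 [-11.3   4.1]
bar 15 [-12.1   5.2]
bar 27 [-10.8   4.7]
lug [[-10.3 -17.8]
 [  3.3  11.6]]
```

>>> servo_tool(
  plan=[
    [[0,0,4,0,0,0,0],[0,0,4,0,0,0,0],[0,0,2.9,0,0,0,0],[0,0,0,0,0,0,0],[-0.4,0,0,0,0,0,0]],
  ],
)

```text
time: 9.57
tool_pos: [0.4861, -0.1266, 0.0166]
ee_rot: [0.001, 0.737, 0.676, 0.0]
wrist_force: [-0.2, 0.3, 0.3]
gripper_width: 0.0
gripper_force: 0.0
```

>>> servo_tool(
  plan=[
    [[-0.4,0,0,0,0,0,0],[-0.3,0,0,0,0,0,0],[-0.3,0,0,0,0,0,0],[-0.3,0,0,0,0,0,0],[-0.3,0,0,0,0,0,0]],
  ],
)

```text
time: 10.2
tool_pos: [0.4841, -0.1418, 0.0153]
ee_rot: [-0.0, 0.737, 0.676, 0.0]
wrist_force: [0.1, 1.5, 0.2]
gripper_width: 0.0001
gripper_force: 0.3
```

>>> servo_tool(
  plan=[
    [[-0.4,0,0,0,0,0,0],[-0.4,0,0,0,0,0,0],[-0.4,0,0,0,0,0,0],[-0.4,0,0,0,0,0,0],[-0.3,0,0,0,0,0,0]],
  ],
)

```text
time: 10.82
tool_pos: [0.4825, -0.161, 0.0153]
ee_rot: [0.0, 0.737, 0.676, -0.0]
wrist_force: [0.6, 0.2, 0.4]
gripper_width: -0.0002
gripper_force: 0.2
```

>>> servo_tool(
  plan=[
    [[-0.3,0,0,0,0,0,0],[-0.3,0,0,0,0,0,0],[-0.2,0,0,0,0,0,0],[-0.2,0.02,0,0,0,0,0],[-0.2,0.04,0,0,0,0,0]],
  ],
)

```text
time: 11.45
tool_pos: [0.4821, -0.1728, 0.0153]
ee_rot: [0.0, 0.737, 0.676, -0.0]
wrist_force: [0.0, 0.5, -1.6]
gripper_width: 0.0001
gripper_force: 0.2
```

>>> servo_tool(
  plan=[
    [[-0.3,0.06,0,0,0,0,0],[-0.3,0.06,0,0,0,0,0],[-0.3,0.06,0,0,0,0,0],[-0.2,0.04,0,0,0,0,0],[-0.2,0.04,0,0,0,0,0]],
  ],
)

```text
time: 12.08
tool_pos: [0.4836, -0.186, 0.0153]
ee_rot: [0.0, 0.737, 0.676, -0.0]
wrist_force: [0.8, 1.1, 0.3]
gripper_width: -0.0001
gripper_force: 0.3
```

>>> servo_tool(
  plan=[
    [[-0.2,0.04,0,0,0,0,0],[-0.2,0.04,0,0,0,0,0],[-0.2,0.04,0,0,0,0,0],[-0.2,0.04,0,0,0,0,0],[-0.2,0.04,0,0,0,0,0]],
  ],
)

```text
time: 12.7
tool_pos: [0.4848, -0.1961, 0.0153]
ee_rot: [0.0, 0.737, 0.676, 0.0]
wrist_force: [0.5, 0.4, -0.2]
gripper_width: 0.0001
gripper_force: 0.4
```

>>> servo_tool(
  plan=[
    [[-0.2,0.04,0,0,0,0,0],[-0.2,0.04,0,0,0,0,0],[-0.1,0.02,0,0,0,0,0],[-0.1,0.02,0,0,0,0,0],[-0.1,0.02,0,0,0,0,0]],
  ],
)

```text
time: 13.32
tool_pos: [0.4855, -0.2031, 0.0153]
ee_rot: [-0.0, 0.737, 0.676, -0.0]
wrist_force: [0.0, 0.5, -0.6]
gripper_width: 0.0001
gripper_force: 0.5
```

>>> servo_tool(
  plan=[
    [[-0.1,0.02,0,0,0,0,0],[-0.1,0.02,0,0,0,0,0],[-0.1,0.02,0,0,0,0,0],[-0.1,0.02,0,0,0,0,0],[-0.1,0.02,0,0,0,0,0]],
  ],
)

```text
time: 13.95
tool_pos: [0.486, -0.2075, 0.0153]
ee_rot: [-0.001, 0.737, 0.676, 0.0]
wrist_force: [0.8, 5.7, 4.4]
gripper_width: -0.0001
gripper_force: 3.2
```

>>> servo_tool(
  plan=[
    [[-0.05,0.01,0,0,0,0,0],[-0.05,0.01,0,0,0,0,0],[-0.05,0.01,0,0,0,0,0],[0,0,0,0,0,0,0],[0,0,0,0,0,0,0]],
  ],
)

```text
time: 14.58
tool_pos: [0.4861, -0.2082, 0.0153]
ee_rot: [-0.001, 0.737, 0.676, 0.001]
wrist_force: [0.2, 9.3, 6.3]
gripper_width: 0.0001
gripper_force: 4.4
```

>>> servo_tool(
  plan=[
    [[-0.05,0.01,0,0,0,0,0],[-0.05,0.01,0,0,0,0,0],[-0.05,0.01,0,0,0,0,0],[0,0,0,0,0,0,0],[0,0,0,0,0,0,0]],
  ],
)

```text
time: 15.2
tool_pos: [0.4861, -0.209, 0.0152]
ee_rot: [-0.002, 0.736, 0.677, 0.001]
wrist_force: [-0.9, 13.1, 8.4]
gripper_width: 0.0001
gripper_force: 6.4
```

>>> servo_tool(
  plan=[
    [[-0.05,0.015,0,0,0,0,0],[-0.05,0.015,0,0,0,0,0],[-0.03,0.01,0,0,0,0,0],[0,0,0,0,0,0,0],[0,0,0,0,0,0,0]],
  ],
)

```text
time: 15.82
tool_pos: [0.4863, -0.2096, 0.0151]
ee_rot: [-0.002, 0.736, 0.677, 0.002]
wrist_force: [-1.4, 16.4, 9.4]
gripper_width: -0.0
gripper_force: 8.0
```

>>> servo_tool(
  plan=[
    [[0.3,0,0,0,0,0,0],[0.7,0,0,0,0,0,0],[2,0,0,0,0,0,0],[4,0,0,0,0,0,0],[0,0,-4,0,0,0,0]],
  ],
)

```text
time: 16.45
tool_pos: [0.4903, -0.1383, 0.0526]
ee_rot: [-0.003, 0.736, 0.677, -0.001]
wrist_force: [0.6, -0.2, -0.2]
gripper_width: -0.0004
gripper_force: 0.0
```

>>> servo_tool(
  plan=[
    [[3,0,-4,0,0,0,0],[3,0,-4,0,0,0,0],[3,0,0,0,0,0,0],[0,0,0,0,0,0,0],[0,0,0,0,0,0,0]],
  ],
)

```text
time: 17.08
tool_pos: [0.5001, -0.0527, 0.1349]
ee_rot: [-0.0, 0.737, 0.676, -0.0]
wrist_force: [0.2, -0.6, -0.5]
gripper_width: -0.0
gripper_force: 0.0
```

Run:
```python
from cell import arm
from h import *
z=np.load("top0.npz");p,d=arm.read_camera("top")
cv2.imwrite("pics/end.png",cv2.resize(np.clip(p[135:255,270:440,::-1]*1.5,0,255).astype(np.uint8),None,fx=4.4,fy=4.4,interpolation=cv2.INTER_CUBIC))
W=cloud(cv2.medianBlur(d,3),z);J=jig(W);h=W[...,2]
k=(h>.028)&(h<.046)&(J[...,1]>42.5)&(J[...,1]<90)&(J[...,0]>-70)&(J[...,0]<0)
print("wedge rear part",np.percentile(J[k],[2,98],axis=0).round(1).tolist(),"n",k.sum())
for y in range(-14,60,12):
    q=k*0
    k2=(h>.028)&(h<.046)&(abs(J[...,1]-y)<6)&(J[...,0]>-48)&(J[...,0]<-13);print(y,np.median(h[k2]).round(4),k2.sum())
k=(h>.0125)&(h<.02)&(J[...,1]<60)&(J[...,1]>-90)&(J[...,0]>0)&(J[...,0]<75)
print("phone",np.percentile(J[k],[1,99],axis=0).round(1).tolist(),np.percentile(h[k],[5,50,95]).round(4))
```

```text
wedge rear part [[-50.9, 43.0], [-13.1, 57.3]] n 124
-14 0.034 83
-2 0.0342 87
10 0.0343 93
22 0.0341 87
34 0.0343 90
46 0.039 87
58 0.0411 42
phone [[7.2, -71.3], [72.8, 58.4]] [0.0152 0.0165 0.0178]
```

View pics/end.png

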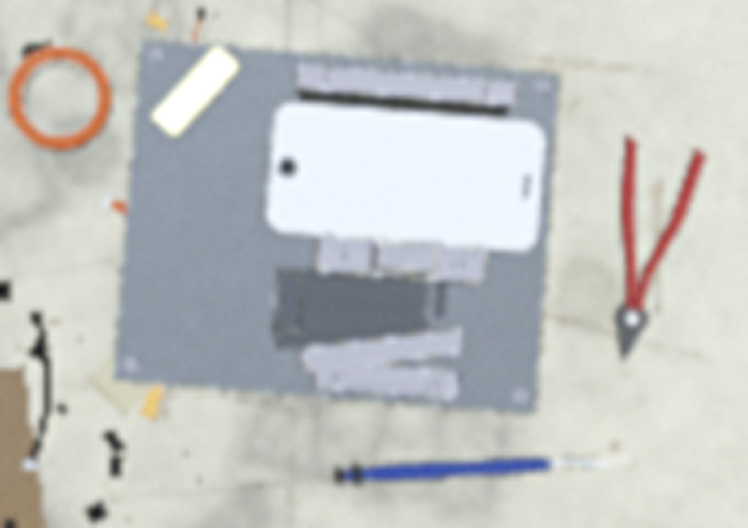

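The crop shows the wedge jammed flat between the ramp (385,350) and the bar (400,258). The phone is tight against the stop at (405,100), and the eraser, tape, cutters and driver have not moved. The arm is clear, so I'm handing in.

```bash
python3 -c "
from cell import arm
print(arm.sign_off())"
```

```text
the job is handed in; nothing more can be done
None
```

The phone is clamped against the stop, the wedge was jammed flat in its slot with a push of about 16 N, nothing lying around was moved, and the job is handed in at about 17 s; the sign-off returned no verdict, and I could not measure the squeeze on the phone directly.

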